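# Sensor walk test on a laser-marking fixture tray

## Robot

A 6-joint arm with a two-finger parallel gripper is mounted at the origin on the work surface. World frame = base frame: x ahead of the robot, y to its left, z up, the work surface at z = 0. Lengths are in mm, angles in rad, forces in N, time in s.
With the tool pointing down it reaches from about 350 to 975 mm from the base axis. Payload 7.1 kg.
Tool frame: the origin (TCP) lies on the centre line of the jaws, within the pads' length; the fingertips stand 19 mm ahead of it and the grasp point (between the pads) is the TCP (bot.tip_reach is the distance from the TCP to the fingertips, in mm); y points along the fingers, x is the direction in which the jaws open and shut, and the axes are right-handed (so a half turn about y gives the same grasp; the last joint's range is limited). The gripper opens to 88 mm and grips with 3 to 60 N. Pads are 20 mm wide; open, the fingers measure 115 mm over their backs; the gripper's body (75 mm by 178 mm) begins 61 mm behind the grasp point.
Start: joints at [-1.219, 0.423, 1.63, -0, 1.089, -0.019], TCP at [226.492, -582.5, 220.675] pointing down, gripper open.
Joint ranges: [-3, 3], [-0.9, 2.11], [0.09, 2.58], [-1.31, 4.45], [0.11, 2.69], [-2.54, 2.54]. Speed limits (rad/s): [2.39, 2.39, 3.01, 3.14, 3.14, 3.14].

## Interface

Orientations are given as a unit quaternion [x, y, z, w].
In Python, from rig import bot, get_image, camera_model gives the robot as it stands.
- The arm moves only by the tool step_arm, never from a script. Its argument "commands" is a list of rows, each a list of 5 numbers: the shift along the tool's x, y, z in m, then the turn about the tool's y in rad, then the finger opening in m, from 0 to 0.0878. A call has 1 to 10 rows; each row shifts and turns the commanded pose from where the row before left it, along the tool's axes as they then stand; what a row does not reach is not made up. A row lasts 1/10 s, in which the tool goes at most 50 mm and 8.59 degrees, less where a joint would pass 70% of its speed; a pose out of reach is approached as far as the arm can. A call is refused whole if a number of a shift passes 0.05 or a number of a turn 0.15, either way. A call with a gripper value outside its range is refused whole. The fingers move at their own pace and stop on an object; "force" is the grip in N (left out, the last holds). Time passes only in rows, so rows that do not move let the fingers close. It gives the time, the measured TCP pose, the force and the opening at its end, in the units of the state.
- bot.observe(): the state, without advancing time (a new reading comes with each control period).
- get_image(name): name is "side" or "top"; returns the picture (420x560x3 uint8, blue, green, red); there is no depth.
- camera_model(name): a dict with "fx", "fy", "cx", "cy" (pixels), "cam_to_world" (4x4, takes a point from camera to world coordinates). Camera axes: x right, y up, looking along -z (the intrinsics and any distortion apply to the point x, -y, -z); pixel columns grow to the right and rows downward; lengths in mm; the calibration is good to about 2 mm. A picture is of the moment at which its call begins. camera_model takes no time and is no camera call.
- bot.hand_in(): hands the job in, once; it reports no verdict.
The state is a dict: "time_s": time; "qpos": joint angles; "joint_velocities": joint speeds; "joint_torque": joint torques, N m; "eef_pos": TCP position; "tcp_rot": TCP orientation; "ft_force": force on the tool from outside, world axes, zero at the start; "torque": the same for the moment, N m; "opening": opening from 0.0 (shut) to 1.0 (fully open).
Only numpy, scipy, OpenCV 4.12 (cv2) and the standard library are available. Lean on these libraries where they do the work, as an engineer would, in place of code of your own. Each camera call takes 0.05 s, during which the arm holds its last target. There are 200 camera calls.

## Task

Walk-test the part sensors of this marking fixture: with the fingers closed and pointing straight down, trace the bowed yellow line with the fingertips about 1 cm above it, starting over the green disc, passing over the seven blue sensor faces in turn, to the red disc, staying low all the way and touching nothing on the tray. Then press the blue acknowledge button on the grey control box down with the fingertips, let it come back up and move clear. Do not press the red stop button, and do not pick up or shift the bushes, the pin or the gauge.

Things in the scene. Friction and masses are not known exactly. Their poses are not given: they have to be found in the camera images.
- tray: fixed aluminium tray, 240 (x) x 340 (y) x 12 mm; origin at the centre of its underside on the work surface. Four black half-round saddles (tops 52 mm up, tray x -102 to -48), a grey sensor rail 34 mm wide (top 30 mm up), a bar handle (tray x 106, 48 mm high). The yellow line on the rail follows tray x = 45 - 30*(y/135)^2 mm to y = -116 and 116; the same curve runs on to the disc centres at y = -135 and 135
- green_disc: green disc fixed on the tray, 30 mm across, at one end of the sensor row: the start of the trace. Origin at the centre of its underside; its top is 18 mm above the origin, level with the sensor faces. It may be at either end of the row (tray y = -135 or +135 mm, tray x = 15 mm)
- red_disc: red disc, the same size, fixed at the other end of the row: the end of the trace. Origin at the centre of its underside; top 18 mm above it
- sensor1 (a point): centre of a round blue sensor face, 18 mm across with a dark rim, on top of the rail, at tray y = -101.25 mm (number 1 counted from the tray's -y end)
- sensor2 (a point): centre of a round blue sensor face, 18 mm across with a dark rim, on top of the rail, at tray y = -67.5 mm (number 2 counted from the tray's -y end)
- sensor3 (a point): centre of a round blue sensor face, 18 mm across with a dark rim, on top of the rail, at tray y = -33.75 mm (number 3 counted from the tray's -y end)
- sensor4 (a point): centre of a round blue sensor face, 18 mm across with a dark rim, on top of the rail, at tray y = 0 mm (the middle one, number 4 counted from the tray's -y end)
- sensor5 (a point): centre of a round blue sensor face, 18 mm across with a dark rim, on top of the rail, at tray y = 33.75 mm (number 5 counted from the tray's -y end)
- sensor6 (a point): centre of a round blue sensor face, 18 mm across with a dark rim, on top of the rail, at tray y = 67.5 mm (number 6 counted from the tray's -y end)
- sensor7 (a point): centre of a round blue sensor face, 18 mm across with a dark rim, on top of the rail, at tray y = 101.25 mm (number 7 counted from the tray's -y end)
- ack_top (a point): centre of the top of the blue acknowledge button, 28 mm across, a spring push button that is pressed straight down, on the grey control box (130 x 75 x 45 mm high)
- ack (a joint): travel of the blue button in m: 0 up, 0.006 fully down (takes 5 N); counts as pressed beyond 0.004
- stop_top (a point): centre of the top of the red stop button, 28 mm across, on the same box, 66 mm from the blue one: leave alone
- stop (a joint): travel of the red stop button in m: 0 up, 0.006 fully down
- caddy: fixed orange open caddy, 130 x 75 x 35 mm high, on the other side of the tray from the control box; origin at the centre of its underside
- bush_a_mid (a point): centre of a loose steel bush, 42 mm across and 70 mm long, lying in a saddle of the tray along the tray's x; its top is 72 mm above the work surface: bystander
- bush_b_mid (a point): centre of a loose brass bush, the same size, lying in another saddle: bystander
- pin_mid (a point): centre of a loose black pin, 28 mm across and 80 mm high, standing on the table by the red-button end of the control box: bystander
- gauge_mid (a point): centre of a loose steel plug gauge, 32 mm across and 75 mm high, standing by the caddy: bystander
Things that resemble listed ones, but are neither listed nor needed, are in the scene too. Leave any pink or purple look-alike of the part that bears gauge_mid alone. There is more than one size of the part that bears ack_top; the job needs the larger.

How it is judged:
By the outcome, as a careful person would: the job done as asked, in the order asked, and still so for the second after the job is handed in, with the robot touching nothing.
It also fails if it takes over 51 s, if anything falls off the work surface, if the arm or the gripper's body presses on something with over 40 N, if the wrist force passes 120 N, or if a joint passes its speed limit or range.

## Working session

There is one attempt and no reset: what is moved stays moved. The work goes in short steps, Python scripts to look and compute and a tool call to move; the robot and the scene stay as the last step left them, time stands still between calls to the robot, and variables do not carry over. Pictures are saved under pics/ and viewed, about 8 in all and at most 12, crops included, and the job is handed in when it is done.

Besides the shell and the picture viewer there is one more tool, called after "Emit:" as name([rows], argument=value, ...), one row to a line, values as JSON. step_arm: Moves the arm, as the interface text tells. Its arguments: {"type":"object","properties":{"commands":{"type":"array"},"force":{"type":"number"}},"required":["commands"]}

```bash
mkdir -p pics; ls; python3 - <<'E'
from rig import bot,get_image,camera_model
import cv2
for n in("top","side"):
    cv2.imwrite(f"pics/{n}0.png",get_image(n)); m=camera_model(n); print(n,m)
s=bot.observe(); print(s, bot.tip_reach)
E
```

```text
pics
top {'fx': 390.6404610004695, 'fy': 390.6404610004695, 'cx': 280.7454809432906, 'cy': 207.2483065953241, 'cam_to_world': array([[ 1.13027210e-02,  9.98514308e-01, -5.33050239e-02,
         4.93114309e+02],
       [-9.99931573e-01,  1.11257965e-02, -3.61467913e-03,
         5.00826512e+01],
       [-3.01624798e-03,  5.33422321e-02,  9.98571734e-01,
         1.09947834e+03],
       [ 0.00000000e+00,  0.00000000e+00,  0.00000000e+00,
         1.00000000e+00]])}
side {'fx': 468.9917241354087, 'fy': 468.9917241354087, 'cx': 275.94430557657995, 'cy': 211.47542167875417, 'cam_to_world': array([[-8.13262253e-01,  4.47503833e-01, -3.71947346e-01,
         1.55291334e+02],
       [-5.81703076e-01, -6.08709428e-01,  5.39531614e-01,
         6.11237951e+02],
       [ 1.50346089e-02,  6.55143611e-01,  7.55354757e-01,
         8.51913157e+02],
       [ 0.00000000e+00,  0.00000000e+00,  0.00000000e+00,
         1.00000000e+00]])}
{'time_s': 0.1, 'qpos': array([-1.21900251e+00,  4.23730512e-01,  1.63057771e+00,  4.09611182e-06,
        1.08859601e+00, -1.89896607e-02]), 'joint_velocities': array([-2.07083149e-03,  4.25920788e-05, -1.92620653e-04,  1.63398142e-03,
        1.07175815e-04, -1.41821045e-03]), 'joint_torque': array([-1.68815527e-04, -5.45615780e+01, -2.74327898e+01,  6.45399769e-02,
        1.88244029e-02, -2.12491972e-05]), 'eef_pos': array([ 226.33062362, -582.06156403,  220.01469271]), 'tcp_rot': array([-0.58332724,  0.39964367, -0.39888981,  0.58386744]), 'ft_force': array([-0.07858501,  0.47902755,  0.86444019]), 'torque': array([-0.00556251, -0.02593565, -0.00200627]), 'opening': 0.9966883369904909} 19.0
```

View pics/top0.png

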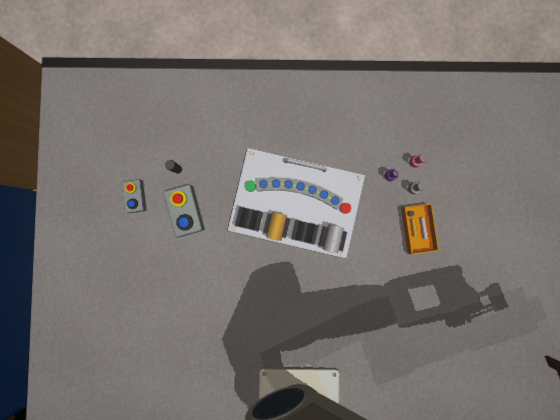

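View pics/side0.png

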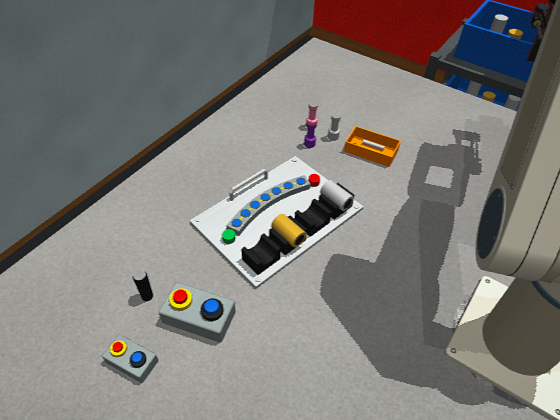

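The top view shows the green disc at (250,186) and the red disc at (345,208), with seven blue faces between them. There are two control boxes. The larger is at (183,210) with its blue button at (184,222), and the small look-alike is at (133,196) with its blue button at (132,204). In the side view the large blue button is at (212,308) and the small one at (138,358). The task needs the larger one.

```bash
cat > h.py <<'E'
import cv2,numpy as np
from rig import bot,get_image,camera_model
from scipy.spatial.transform import Rotation as R
def ray(n,p):
    m=camera_model(n);T=m["cam_to_world"]
    d=T[:3,:3]@np.array([(p[0]-m["cx"])/m["fx"],-(p[1]-m["cy"])/m["fy"],-1]);return T[:3,3],d
def plane(n,p,z):
    o,d=ray(n,p);return (o+d*(z-o[2])/d[2])
def tri(p,q):
    A=[];b=[]
    for n,x in(("top",p),("side",q)):
        o,d=ray(n,x);d/=np.linalg.norm(d);P=np.eye(3)-np.outer(d,d);A.append(P);b.append(P@o)
    return np.linalg.lstsq(np.vstack(A),np.hstack(b),rcond=None)[0]
def blobs(im,lo,hi,box,amin=8):
    h=cv2.cvtColor(im,cv2.COLOR_BGR2HSV);m=cv2.inRange(h,lo,hi)
    k=np.zeros_like(m);x0,y0,x1,y1=box;k[y0:y1,x0:x1]=255;m&=k
    _,_,s,c=cv2.connectedComponentsWithStats(m)
    return [(c[i],s[i,4]) for i in range(1,len(s)) if s[i,4]>=amin]
E
cat > m.py <<'E'
from h import *
B=((100,120,50),(125,255,255));G=((50,120,50),(80,255,255));Rd=((0,150,80),(6,255,255))
bx={"top":(225,145,370,260),"side":(190,150,365,290)};cb={"top":(160,180,210,240),"side":(155,280,240,345)}
P={}
for n in bx:
    im=cv2.imread(f"pics/{n}0.png")
    g=max(blobs(im,*G,bx[n]),key=lambda t:t[1]);r=max(blobs(im,*Rd,bx[n]),key=lambda t:t[1])
    s=sorted(blobs(im,*B,bx[n]),key=lambda t:t[0][0]);a=max(blobs(im,*B,cb[n]),key=lambda t:t[1]);st=max(blobs(im,*Rd,cb[n]),key=lambda t:t[1])
    print(n,len(s),[(x[0].round(1).tolist(),int(x[1])) for x in [g,*s,r,a,st]])
    P[n]=[x[0] for x in [g,*s,r]];P[n+"b"]=[a[0],st[0]]
ty=np.array([135,101.25,67.5,33.75,0,-33.75,-67.5,-101.25,-135]);L=np.c_[45-30*(ty/135)**2,ty]
def fit(W):
    c=W.mean(0);l=L.mean(0);U,_,V=np.linalg.svd((L-l).T@(W-c));Rm=(U@V).T
    return Rm,c-Rm@l
for n in bx:
    W=np.array([plane(n,p,30)[:2] for p in P[n]]);Rm,t=fit(W)
    print(n,"yaw",np.degrees(np.arctan2(Rm[1,0],Rm[0,0])),"t",t,"det",np.linalg.det(Rm));print((L@Rm.T+t-W).round(1).tolist());print((L@Rm.T+t).round(1).tolist())
print("tri z",[tri(p,q).round(1).tolist() for p,q in zip(P["top"],P["side"])])
for i in(0,1):
    print(tri(P["topb"][i],P["sideb"][i]).round(1),[plane(n,P[n+"b"][i],60).round(1).tolist() for n in bx])
E
python3 m.py
python3 - <<'E'
import cv2
a=cv2.resize(cv2.imread('pics/top0.png')[165:245,110:215],None,fx=4,fy=4,interpolation=2)
b=cv2.resize(cv2.imread('pics/side0.png')[265:385,95:245],None,fx=2.66,fy=2.66,interpolation=2)[:320]
cv2.imwrite('pics/c1.png',cv2.hconcat([a[:318],b[:318]])[:, :800])
E
```

```text
top 7 [([250.2, 185.5], 80), ([262.8, 183.5], 36), ([275.6, 182.8], 35), ([287.9, 183.7], 34), ([300.1, 185.9], 35), ([311.9, 189.3], 33), ([323.4, 194.2], 35), ([334.7, 200.3], 33), ([345.4, 207.6], 81), ([183.3, 221.8], 93), ([177.2, 198.0], 72)]
side 7 [([228.4, 236.0], 156), ([236.2, 222.4], 45), ([245.0, 212.5], 44), ([254.5, 203.8], 38), ([264.9, 196.5], 41), ([275.9, 190.3], 41), ([287.6, 184.9], 35), ([300.4, 180.4], 36), ([314.0, 179.4], 107), ([211.2, 306.3], 195), ([179.7, 295.9], 138)]
top yaw -12.579722019246946 t [565.69798517  11.20575939] det 1.0000000000000002
[[0.5, 1.1], [0.1, -0.1], [-0.5, -0.0], [-0.2, -0.1], [0.0, -0.1], [-0.1, -0.0], [0.3, -0.0], [0.1, -0.0], [-0.2, -0.7]]
[[609.7, 139.7], [615.2, 103.9], [617.0, 68.9], [615.1, 34.8], [609.6, 1.4], [600.4, -31.1], [587.6, -62.8], [571.1, -93.7], [550.9, -123.8]]
side yaw -12.534112940788205 t [563.58553425  12.63193211] det 1.0000000000000004
[[4.4, -3.8], [-0.5, 1.0], [-1.1, 1.3], [-1.5, 1.5], [-1.2, 1.5], [-1.0, 1.1], [-1.5, 1.0], [-1.3, 1.8], [3.6, -5.4]]
[[607.5, 141.2], [613.0, 105.4], [614.8, 70.4], [613.0, 36.2], [607.5, 2.9], [598.4, -29.7], [585.5, -61.4], [569.1, -92.3], [548.9, -122.4]]
tri z [[609.8, 139.1, 19.0], [614.8, 103.7, 28.5], [617.1, 68.6, 28.9], [615.0, 34.7, 29.6], [609.3, 1.3, 29.6], [600.3, -31.4, 29.0], [587.4, -62.9, 29.4], [570.7, -93.9, 30.0], [550.8, -125.2, 20.2]]
[506.5 312.5  59.8] [[507.1, 312.8, 60.0], [505.7, 312.2, 60.0]]
[570.  330.5  59.4] [[570.3, 330.6, 60.0], [569.4, 330.5, 60.0]]
```

View pics/c1.png

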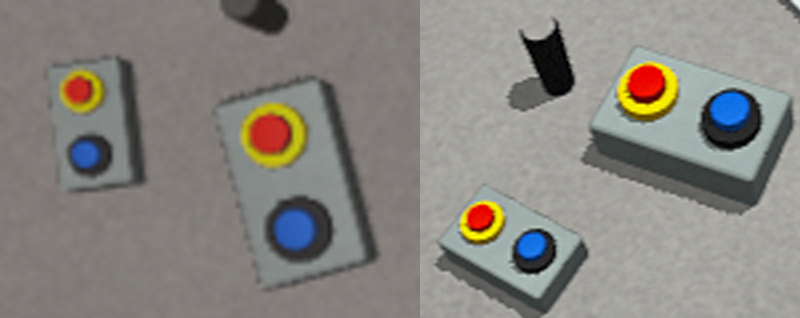

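The crop confirms it. The larger box, on the right in both views, carries the target blue button, and the two buttons measure 66.0 mm apart as specified. The sensors triangulate to about z 29 (30 expected) and the tray fit residuals are about 1 mm. Next is the move planning.

```bash
cat > p.py <<'E'
from h import *
import sys,json
# usage: p.py step x y z [x y z ...]: rows (tool axes) from the present pose through TCP waypoints
def rows(W,step,p=None):
    s=bot.observe();M=R.from_quat(s["tcp_rot"]).as_matrix()
    p0=s["eef_pos"] if p is None else p; pts=[];p=p0
    for w in W:
        w=np.array(w);n=max(1,int(np.ceil(np.linalg.norm(w-p)/step)))
        pts+=[p+(w-p)*k/n for k in range(1,n+1)];p=w
    T=np.round((np.array(pts)-p0)@M/1000,3);D=np.diff(np.vstack([[0,0,0],T]),axis=0)
    print("axes x,y,z in world",M.T.round(3).tolist(),"at",s["eef_pos"].round(1),s["time_s"],"F",s["ft_force"].round(1),s["opening"])
    for i in range(0,len(D),10): print(json.dumps([[round(v,3) for v in d]+[0,0] for d in D[i:i+10].tolist()]))
if __name__=="__main__":
    a=list(map(float,sys.argv[1:]));rows(np.reshape(a[1:],(-1,3)),a[0])
E
python3 p.py 45 609 140 220
```

```text
axes x,y,z in world [[0.362, -0.932, -0.001], [-0.0, 0.001, -1.0], [0.932, 0.362, 0.0]] at [ 226.3 -582.1  220. ] 0.1 F [-0.1  0.5  0.9] 0.9966883369904909
[[-0.028, 0.0, 0.033, 0, 0], [-0.028, 0.0, 0.032, 0, 0], [-0.028, 0.0, 0.033, 0, 0], [-0.028, 0.0, 0.032, 0, 0], [-0.029, 0.0, 0.033, 0, 0], [-0.028, 0.0, 0.032, 0, 0], [-0.028, 0.0, 0.033, 0, 0], [-0.028, 0.0, 0.032, 0, 0], [-0.028, 0.0, 0.033, 0, 0], [-0.028, 0.0, 0.032, 0, 0]]
[[-0.028, 0.0, 0.033, 0, 0], [-0.028, 0.0, 0.033, 0, 0], [-0.029, 0.001, 0.032, 0, 0], [-0.028, 0.0, 0.033, 0, 0], [-0.028, 0.0, 0.032, 0, 0], [-0.028, 0.0, 0.033, 0, 0], [-0.028, 0.0, 0.032, 0, 0], [-0.028, 0.0, 0.033, 0, 0], [-0.028, 0.0, 0.032, 0, 0]]
```

Emit:
step_arm([
  [-0.028,0,0.033,0,0],
  [-0.028,0,0.032,0,0],
  [-0.028,0,0.033,0,0],
  [-0.028,0,0.032,0,0],
  [-0.029,0,0.033,0,0],
  [-0.028,0,0.032,0,0],
  [-0.028,0,0.033,0,0],
  [-0.028,0,0.032,0,0],
  [-0.028,0,0.033,0,0],
  [-0.028,0,0.032,0,0],
], force=20)

```text
time_s: 1.1
eef_pos: [428.0, -201.1, 220.6]
tcp_rot: [-0.584, 0.399, -0.399, 0.584]
ft_force: [0.1, -0.4, 0.4]
opening: 0.129
```

Emit:
step_arm([
  [-0.028,0,0.033,0,0],
  [-0.028,0,0.033,0,0],
  [-0.029,0,0.032,0,0],
  [-0.028,0,0.033,0,0],
  [-0.028,0,0.032,0,0],
  [-0.028,0,0.033,0,0],
  [-0.028,0,0.032,0,0],
  [-0.028,0,0.033,0,0],
  [-0.028,0,0.032,0,0],
  [0,0,0,0,0],
])

```text
time_s: 2.1
eef_pos: [610.7, 143.3, 220.3]
tcp_rot: [-0.584, 0.398, -0.398, 0.585]
ft_force: [-0.0, 0.5, 0.2]
opening: 0.003
```

```bash
python3 p.py 30 609 140 75
```

```text
axes x,y,z in world [[0.366, -0.931, -0.001], [0.001, 0.001, -1.0], [0.931, 0.366, 0.002]] at [610.7 143.3 220.3] 2.1 F [-0.   0.5  0.2] 0.0029752498680162883
[[0.001, 0.029, -0.001, 0, 0], [0.0, 0.029, 0.0, 0, 0], [0.001, 0.029, -0.001, 0, 0], [0.0, 0.029, 0.0, 0, 0], [0.001, 0.029, -0.001, 0, 0]]
```

Emit:
step_arm([
  [0.001,0.029,-0.001,0,0],
  [0,0.029,0,0,0],
  [0.001,0.029,-0.001,0,0],
  [0,0.029,0,0,0],
  [0.001,0.029,-0.001,0,0],
  [0,0,0,0,0],
  [0,0,0,0,0],
])

```text
time_s: 2.8
eef_pos: [606.8, 134.7, 75.6]
tcp_rot: [0.584, -0.4, 0.399, -0.583]
ft_force: [-0.6, -0.3, 0.6]
opening: 0.009
```

```bash
python3 - <<'E'
from h import *
a=get_image("side");b=get_image("top")
c=cv2.hconcat([cv2.resize(a[140:290,170:370],(400,300),interpolation=2),cv2.resize(b[140:260,220:380],(400,300),interpolation=2)])
cv2.imwrite("pics/c2.png",c)
E
python3 p.py 10 609 139.8 60
```

```text
axes x,y,z in world [[0.362, -0.932, 0.0], [0.002, 0.0, -1.0], [0.932, 0.362, 0.002]] at [608.3 135.2  77.3] 2.9 F [-0.1  0.6  0.8] 0.004837749357168866
[[-0.002, 0.009, 0.001, 0, 0], [-0.002, 0.008, 0.001, 0, 0]]
```

View pics/c2.png

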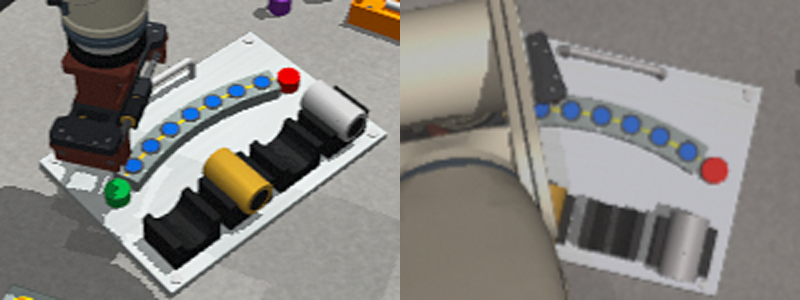

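The gripper body hides the fingers here. Turning the tool by about -1.2 rad would line its x axis with world x and should uncover them, so I'm checking the wrist range first.

```bash
python3 -c "
from h import *
print(bot.observe()['qpos'].round(3))"
```

```text
[ 0.2    0.604  1.715 -0.     0.82   1.4  ]
```

Emit:
step_arm([
  [0,0,0,-0.12,0],
  [0,0,0,-0.12,0],
  [0,0,0,-0.12,0],
  [0,0,0,-0.12,0],
  [0,0,0,-0.12,0],
  [0,0,0,-0.12,0],
  [0,0,0,-0.12,0],
  [0,0,0,-0.12,0],
  [0,0,0,-0.12,0],
  [0,0,0,-0.12,0],
])

```text
time_s: 3.9
eef_pos: [608.5, 135.5, 77.8]
tcp_rot: [-0.707, -0.003, 0.001, 0.707]
ft_force: [0.9, -0.5, -0.1]
opening: 0.007
```

```bash
python3 - <<'E'
from h import *
E=[];Y=[]
for i in range(6):
    a=get_image("side") if i%2 else get_image("top")
    s=bot.observe();E.append(s["eef_pos"]);Y.append(R.from_quat(s["tcp_rot"]).as_matrix())
print(np.round(E,1).tolist(),np.mean(E,0).round(2),np.mean(Y,0).round(3).tolist(),s["time_s"])
a=cv2.resize(a[140:290,170:370],(800,600),interpolation=2);cv2.imwrite("pics/c3.png",a)
# predicted pixel of tip, in crop
m=camera_model("side");T=np.linalg.inv(m["cam_to_world"])
for w in ([607.3,135.3,56.7],[608.5,139.7,30]):
    c=T[:3,:3]@np.array(w)+T[:3,3];u=m["cx"]-m["fx"]*c[0]/c[2];v=m["cy"]+m["fy"]*c[1]/c[2];print((u-170)*4,(v-140)*4)
E
```

```text
[[608.4, 135.5, 77.8], [608.4, 135.5, 77.6], [608.2, 135.4, 77.3], [608.1, 135.4, 77.0], [607.9, 135.4, 76.7], [607.7, 135.4, 76.4]] [608.11 135.41  77.16] [[1.0, 0.002, -0.0], [0.0, 0.0, 1.0], [0.002, -1.0, 0.0]] 4.2
235.91487749564953 338.9394490480761
232.1223597567863 373.2986387406454
```

View pics/c3.png

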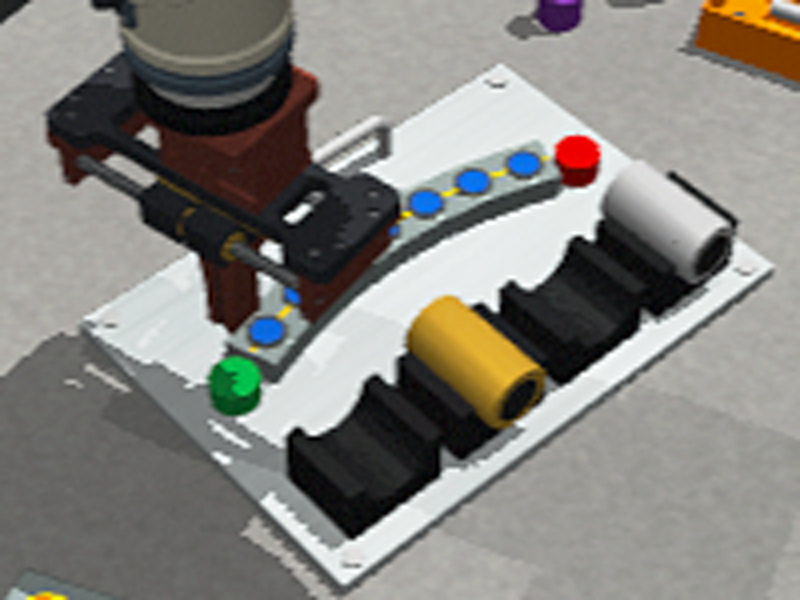

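The green disc top at crop (235,372) matches the prediction (232,373). The fingertip bottom at about (232,328) looks higher than its prediction (236,339), so I'll project the expected finger corners to check it.

```bash
cat >> h.py <<'E'
def proj(n,w):
    m=camera_model(n);T=np.linalg.inv(m["cam_to_world"]);c=T[:3,:3]@np.array(w,float)+T[:3,3]
    return np.array([m["cx"]-m["fx"]*c[0]/c[2],m["cy"]+m["fy"]*c[1]/c[2]])
E
python3 - <<'E'
from h import *
a=get_image("side");print(bot.observe()["eef_pos"].round(1))
x0,y0,k=210,190,10
c=cv2.resize(a[y0:y0+50,x0:x0+50],None,fx=k,fy=k,interpolation=0)
for z in(56.7,76.7):
  pts=[((proj("side",[607.3+dx,135.3+dy,z])-[x0,y0]+.5)*k).astype(int) for dx,dy in((-13.5,-10),(13.5,-10),(13.5,10),(-13.5,10))]
  cv2.polylines(c,[np.array(pts)],True,(255,255,0) if z<60 else (255,0,255),1)
cv2.imwrite("pics/c4.png",c)
E
```

```text
[607.6 135.3  76.2]
```

View pics/c4.png

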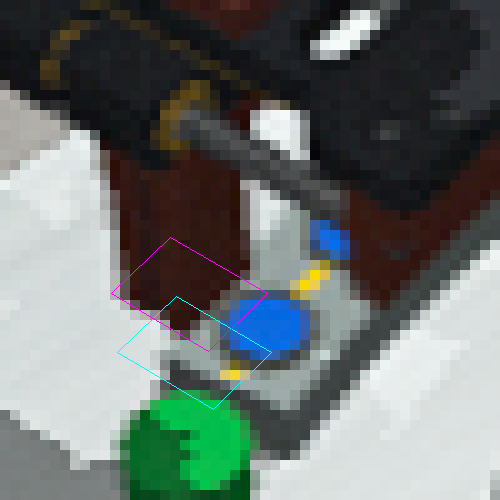

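```bash
python3 - <<'E'
from h import *
for z in(137,157,177,197):
  print(z,[((proj("side",[607.3+dx,135.3+dy,z])-[170,140])*4).astype(int).tolist() for dx,dy in((-89,-37),(89,-37),(89,37),(-89,37),(0,0))])
print("flange axis",[(z,((proj("side",[607.3,135.3,z])-[170,140])*4).astype(int).tolist()) for z in(57,77,97,237,277)])
E
```

```text
137 [[408, 273], [143, 127], [48, 207], [319, 365], [226, 239]]
157 [[409, 247], [139, 100], [43, 180], [318, 339], [223, 213]]
177 [[409, 219], [135, 72], [38, 153], [317, 312], [221, 185]]
197 [[409, 191], [131, 44], [32, 124], [316, 284], [218, 157]]
flange axis [(57, [235, 338]), (77, [233, 315]), (97, [231, 290]), (237, [212, 97]), (277, [206, 34])]
```

In the side view the gripper sits about 20 mm higher than reported, or it is shifted horizontally away from that camera. The top view will tell the two apart.

```bash
python3 - <<'E'
from h import *
b=get_image("top");x0,y0,k=200,130,6
c=cv2.resize(b[y0:y0+95,x0:x0+110],None,fx=k,fy=k,interpolation=2)
for z,col in((137,(255,255,0)),(200,(255,0,255))):
  for ox,oy in((0,0),(10,-14)):
    pts=[((proj("top",[607.3+ox+dx,135.3+oy+dy,z])-[x0,y0]+.5)*k).astype(int) for dx,dy in((-89,-37),(89,-37),(89,37),(-89,37))]
    cv2.polylines(c,[np.array(pts)],True,col if ox==0 else (0,255,0),1)
cv2.imwrite("pics/c5.png",c)
E
```

```text
(no output)
```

View pics/c5.png

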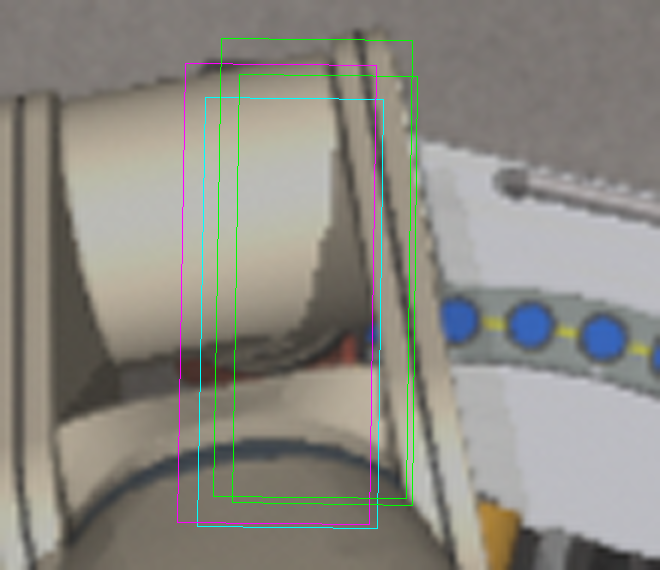

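The top view shows body parts at about the reported x and y: the black body end at (215,65) lies on the drawn edge, and the shifted outlines don't fit. So the visible offset is in height. I'll descend to a height that is safe under either reading and look again.

Emit:
step_arm([
  [0.001,0.007,0.002,0,0],
  [0.001,0.007,0.0025,0,0],
  [0,0,0,0,0],
  [0,0,0,0,0],
])

```text
time_s: 4.7
eef_pos: [608.9, 139.8, 61.0]
tcp_rot: [0.707, -0.0, -0.0, -0.707]
ft_force: [0.5, -1.0, 0.4]
opening: 0.007
```

```bash
python3 - <<'E'
from h import *
E=[]
for i in range(4):
    a=get_image("side");E.append(bot.observe()["eef_pos"])
print(np.mean(E,0).round(1),bot.observe()["time_s"])
x0,y0,k=205,180,10
c=cv2.resize(a[y0:y0+60,x0:x0+60],None,fx=k,fy=k,interpolation=0)
for z,col in((42.7,(255,255,0)),(62.7,(255,0,255))):
  pts=[((proj("side",[609.3+dx,139.8+dy,z])-[x0,y0]+.5)*k).astype(int) for dx,dy in((-10,-10),(10,-10),(10,10),(-10,10))]
  cv2.polylines(c,[np.array(pts)],True,col,1)
h=cv2.cvtColor(a,cv2.COLOR_BGR2HSV)
cv2.imwrite("pics/c6.png",c)
E
```

```text
[609.3 139.8  61.6] 4.9
```

View pics/c6.png

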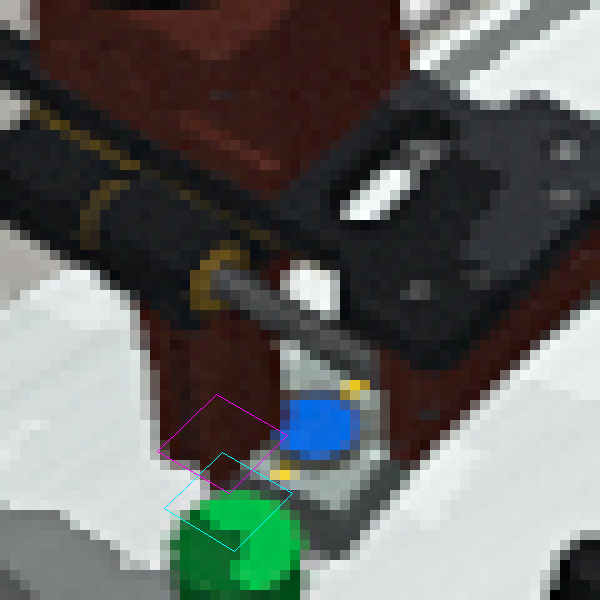

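In the side view the visible finger bottom (lowest point at (225,485)) fits a tip height of about 63 mm, while the stated pose and tip reach give 43 mm. Only contact can settle which is right. I'll lift away and gently touch the bare table beside the tray, well clear of everything, before tracing.

Emit:
step_arm([
  [0,-0.03,0,0,0],
  [0.001,-0.02,0.02,0,0],
  [0.005,0,0.04,0,0],
  [0.005,0,0.04,0,0],
  [0,0.03,0,0,0],
  [0,0.03,0,0,0],
  [0,0.02,0,0,0],
  [0,0.008,0,0,0],
  [0,0,0,0,0],
  [0,0,0,0,0],
])

```text
time_s: 5.9
eef_pos: [621.0, 239.9, 24.6]
tcp_rot: [-0.707, -0.0, -0.001, 0.707]
ft_force: [0.6, -0.5, -0.5]
opening: 0.005
```

Emit:
step_arm([
  [0,0.001,0,0,0],
  [0,0.001,0,0,0],
  [0,0.001,0,0,0],
  [0,0.001,0,0,0],
  [0,0,0,0,0],
])

```text
time_s: 6.4
eef_pos: [620.2, 239.7, 19.7]
tcp_rot: [0.707, -0.0, -0.0, -0.707]
ft_force: [0.1, -0.4, 0.2]
opening: 0.005
```

Emit:
step_arm([
  [0,0.001,0,0,0],
  [0,0.001,0,0,0],
  [0,0,0,0,0],
])

```text
time_s: 6.7
eef_pos: [620.2, 239.7, 17.5]
tcp_rot: [0.707, -0.0, -0.0, -0.707]
ft_force: [-0.4, -0.6, -1.0]
opening: 0.008
```

Emit:
step_arm([
  [0,0.001,0,0,0],
  [0,0.001,0,0,0],
  [0,0,0,0,0],
])

```text
time_s: 7.0
eef_pos: [620.2, 239.7, 15.5]
tcp_rot: [0.707, -0.0, -0.0, -0.707]
ft_force: [0.0, -0.3, -0.8]
opening: 0.006
```

The TCP is at 15.5 with no contact, and the stated geometry would have touched at 19. So the tips really are higher than stated, and I'll continue gently.

Emit:
step_arm([
  [0,0.001,0,0,0],
  [0,0.001,0,0,0],
  [0,0.001,0,0,0],
  [0,0.001,0,0,0],
  [0,0,0,0,0],
])

```text
time_s: 7.5
eef_pos: [620.2, 239.7, 11.5]
tcp_rot: [0.707, -0.0, -0.0, -0.707]
ft_force: [0.4, 0.7, 0.9]
opening: 0.004
```

Emit:
step_arm([
  [0,0.001,0,0,0],
  [0,0.001,0,0,0],
  [0,0.001,0,0,0],
  [0,0,0,0,0],
])

```text
time_s: 7.9
eef_pos: [620.2, 239.7, 8.5]
tcp_rot: [0.707, -0.0, -0.0, -0.707]
ft_force: [0.6, 0.7, -0.2]
opening: 0.006
```

Emit:
step_arm([
  [0,0.001,0,0,0],
  [0,0.001,0,0,0],
  [0,0.001,0,0,0],
  [0,0,0,0,0],
])

```text
time_s: 8.3
eef_pos: [620.2, 239.8, 5.5]
tcp_rot: [0.707, -0.0, -0.0, -0.707]
ft_force: [-0.1, 0.8, -0.4]
opening: 0.006
```

Emit:
step_arm([
  [0,0.001,0,0,0],
  [0,0.001,0,0,0],
  [0,0.001,0,0,0],
  [0,0,0,0,0],
])

```text
time_s: 8.7
eef_pos: [620.1, 239.7, 2.5]
tcp_rot: [0.707, -0.0, -0.0, -0.707]
ft_force: [-0.1, 1.1, -0.3]
opening: 0.011
```

Emit:
step_arm([
  [0,0.001,0,0,0],
  [0,0.001,0,0,0],
  [0,0,0,0,0],
])

```text
time_s: 9.0
eef_pos: [620.2, 239.7, 0.5]
tcp_rot: [0.707, -0.0, -0.0, -0.707]
ft_force: [-0.8, -0.2, -0.6]
opening: 0.001
```

Emit:
step_arm([
  [0,0.001,0,0,0],
  [0,0.001,0,0,0],
  [0,0,0,0,0],
])

```text
time_s: 9.3
eef_pos: [620.2, 239.7, -1.5]
tcp_rot: [0.707, -0.0, -0.0, -0.707]
ft_force: [0.2, -0.2, -0.7]
opening: 0.005
```

Emit:
step_arm([
  [0,0.001,0,0,0],
  [0,0,0,0,0],
])

```text
time_s: 9.5
eef_pos: [620.3, 239.7, -1.6]
tcp_rot: [0.707, -0.0, -0.0, -0.707]
ft_force: [-1.5, -1.2, 7.4]
opening: 0.004
```

The tips touched the table at a reported TCP z of -1.6 (7 N). So when shut the fingertips are about 1.6 mm above the reported TCP, not 19 mm below it, which agrees with the camera. For 10 mm of clearance over z = 30 the TCP must be at about 38.5.

Emit:
step_arm([
  [0,-0.03,0,0,0],
  [0,-0.03,-0.01,0,0],
  [-0.004,0,-0.03,0,0],
  [-0.004,0,-0.03,0,0],
  [-0.003,0,-0.03,0,0],
  [0,0,0,0,0],
  [0,0,0,0,0],
])

```text
time_s: 10.2
eef_pos: [609.6, 139.5, 57.9]
tcp_rot: [-0.707, 0.0, -0.001, 0.707]
ft_force: [0.4, -0.1, -0.5]
opening: 0.005
```

```bash
python3 - <<'E'
from h import *
import json
a=get_image("side");s=bot.observe();print(s["eef_pos"].round(1),s["time_s"])
y=np.linspace(135,-135,31);a=np.radians(-12.57);c,n=np.cos(a),np.sin(a);x=45-30*(y/135)**2
W=np.c_[565.3+c*x-n*y,11.5+n*x+c*y];print(W[[0,15,30]].round(1).tolist())
D=np.diff(W.round(0),axis=0)
for i in(0,10,20):print(json.dumps([[d[0]/1000,0,d[1]/1000,0,0] for d in D[i:i+10]]),W[i+10].round(1))
E
```

```text
[609.6 140.2  57.8] 10.25
[[609.3, 140.0], [609.2, 1.7], [550.6, -123.5]]
[[0.002, 0, -0.01, 0, 0], [0.002, 0, -0.009, 0, 0], [0.001, 0, -0.01, 0, 0], [0.001, 0, -0.009, 0, 0], [0.001, 0, -0.01, 0, 0], [0.0, 0, -0.009, 0, 0], [0.001, 0, -0.009, 0, 0], [0.0, 0, -0.009, 0, 0], [-0.001, 0, -0.01, 0, 0], [0.0, 0, -0.009, 0, 0]] [615.8  46.4]
[[-0.001, 0, -0.009, 0, 0], [-0.001, 0, -0.009, 0, 0], [-0.001, 0, -0.009, 0, 0], [-0.002, 0, -0.008, 0, 0], [-0.002, 0, -0.009, 0, 0], [-0.002, 0, -0.009, 0, 0], [-0.002, 0, -0.009, 0, 0], [-0.003, 0, -0.008, 0, 0], [-0.003, 0, -0.009, 0, 0], [-0.003, 0, -0.008, 0, 0]] [596.2 -41.5]
[[-0.003, 0, -0.009, 0, 0], [-0.004, 0, -0.008, 0, 0], [-0.004, 0, -0.009, 0, 0], [-0.004, 0, -0.008, 0, 0], [-0.004, 0, -0.008, 0, 0], [-0.005, 0, -0.008, 0, 0], [-0.005, 0, -0.009, 0, 0], [-0.005, 0, -0.008, 0, 0], [-0.006, 0, -0.008, 0, 0], [-0.005, 0, -0.008, 0, 0]] [ 550.6 -123.5]
```

Descend over the green disc to a TCP of about 38.7 (tips about 40), then trace.

Emit:
step_arm([
  [0,0.007,0,0,0],
  [0,0.007,0,0,0],
  [0,0.005,0,0,0],
  [0,0,0,0,0],
  [0,0,0,0,0],
])

```text
time_s: 10.75
eef_pos: [609.1, 140.0, 38.2]
tcp_rot: [0.707, -0.0, -0.0, -0.707]
ft_force: [-0.4, -0.2, -0.3]
opening: 0.001
```

```bash
python3 - <<'E'
from h import *
a=get_image("side");print(bot.observe()["eef_pos"].round(1))
x0,y0,k=205,185,10
c=cv2.resize(a[y0:y0+60,x0:x0+60],None,fx=k,fy=k,interpolation=0)
pts=[((proj("side",[609.5+dx,140+dy,40])-[x0,y0]+.5)*k).astype(int) for dx,dy in((-10,-10),(10,-10),(10,10),(-10,10))]
cv2.polylines(c,[np.array(pts)],True,(255,0,255),1)
cv2.imwrite("pics/c7.png",c)
E
```

```text
[609.3 140.   38.5]
```

View pics/c7.png

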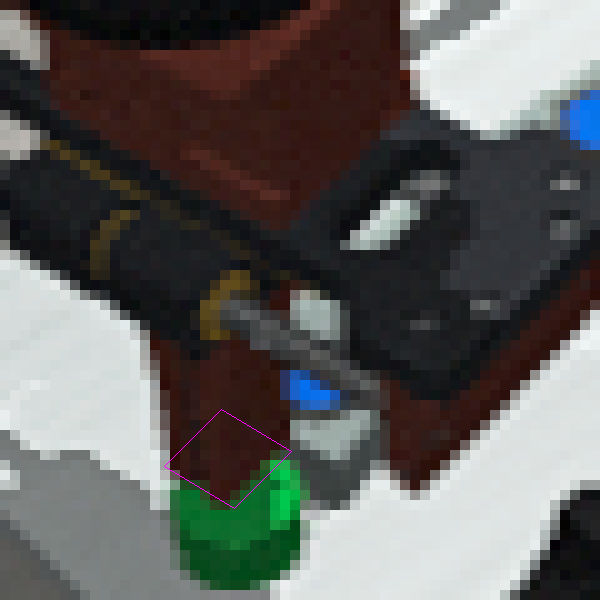

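The finger bottom now sits just over the green disc and fits the drawn tip outline at z = 40. Before tracing, I'm checking how low the gripper body hangs relative to the 72 mm bushes.

```bash
python3 - <<'E'
from h import *
p=(246,233.5);o,d=ray("side",p)
for x in(520.3,535,550):
    print(x,(o+d*(x-o[0])/d[0]).round(0))
E
```

```text
520.3 [520. 182. 139.]
535 [535. 165. 110.]
550 [550. 147.  81.]
```

The body bottom is at about 120–139 mm, which clears everything. Tracing now.

Emit:
step_arm([
  [0.002,0,-0.01,0,0],
  [0.002,0,-0.009,0,0],
  [0.001,0,-0.01,0,0],
  [0.001,0,-0.009,0,0],
  [0.001,0,-0.01,0,0],
  [0,0,-0.009,0,0],
  [0.001,0,-0.009,0,0],
  [0,0,-0.009,0,0],
  [-0.001,0,-0.01,0,0],
  [0,0,-0.009,0,0],
])

```text
time_s: 11.8
eef_pos: [616.1, 45.0, 38.7]
tcp_rot: [0.707, -0.0, -0.0, -0.707]
ft_force: [-0.5, 0.0, 0.5]
opening: 0.0
```

Emit:
step_arm([
  [-0.001,0,-0.009,0,0],
  [-0.001,0,-0.009,0,0],
  [-0.001,0,-0.009,0,0],
  [-0.002,0,-0.008,0,0],
  [-0.002,0,-0.009,0,0],
  [-0.002,0,-0.009,0,0],
  [-0.002,0,-0.009,0,0],
  [-0.003,0,-0.008,0,0],
  [-0.003,0,-0.009,0,0],
  [-0.003,0,-0.008,0,0],
])

```text
time_s: 12.8
eef_pos: [596.0, -42.0, 38.7]
tcp_rot: [0.707, -0.0, -0.0, -0.707]
ft_force: [0.0, -0.1, -1.2]
opening: 0.002
```

Emit:
step_arm([
  [-0.003,0,-0.009,0,0],
  [-0.004,0,-0.008,0,0],
  [-0.004,0,-0.009,0,0],
  [-0.004,0,-0.008,0,0],
  [-0.004,0,-0.008,0,0],
  [-0.005,0,-0.008,0,0],
  [-0.005,0,-0.009,0,0],
  [-0.005,0,-0.008,0,0],
  [-0.006,0,-0.008,0,0],
  [-0.005,0,-0.008,0,0],
])

```text
time_s: 13.8
eef_pos: [550.6, -124.8, 38.6]
tcp_rot: [-0.707, 0.0, 0.0, 0.707]
ft_force: [0.3, 0.8, -0.2]
opening: 0.004
```

Emit:
step_arm([
  [0,0,0,0,0],
  [0,0,0,0,0],
  [0,0,0,0,0],
])

```text
time_s: 14.1
eef_pos: [551.5, -124.1, 38.7]
tcp_rot: [-0.707, -0.0, -0.0, 0.707]
ft_force: [0.3, 1.1, -0.3]
opening: 0.006
```

```bash
python3 - <<'E'
from h import *
a=get_image("side");print(bot.observe()["eef_pos"].round(1))
c=cv2.resize(a[130:280,185:385],(800,600),interpolation=2)
cv2.imwrite("pics/c8.png",c)
E
```

```text
[ 551.6 -124.    38.7]
```

View pics/c8.png

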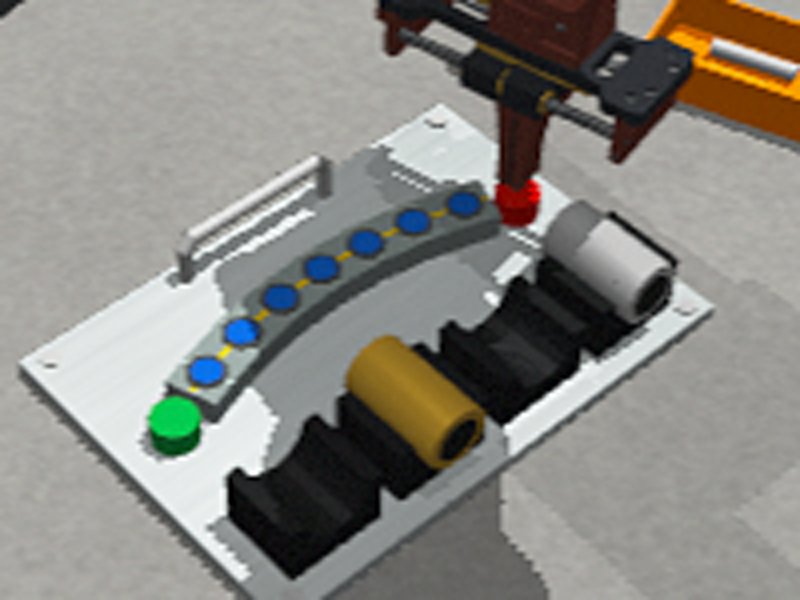

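The fingertips are over the red disc at (517,180), and the bushes and the rest are undisturbed. Next I lift and go over the larger box's blue button.

Emit:
step_arm([
  [0,-0.02,0,0,0],
  [0,-0.03,0,0,0],
  [0,-0.03,0,0,0],
  [0,-0.03,0,0,0],
])

```text
time_s: 14.55
eef_pos: [551.3, -123.8, 149.7]
tcp_rot: [-0.707, -0.0, 0.0, 0.707]
ft_force: [1.0, 0.4, 0.2]
opening: 0.006
```

Emit:
step_arm([
  [-0.004,0,0.042,0,0],
  [-0.005,0,0.044,0,0],
  [-0.004,0,0.044,0,0],
  [-0.005,0,0.044,0,0],
  [-0.004,0,0.044,0,0],
  [-0.005,0,0.044,0,0],
  [-0.004,0,0.044,0,0],
  [-0.005,0,0.044,0,0],
  [-0.004,0,0.044,0,0],
  [-0.005,0,0.042,0,0],
])

```text
time_s: 15.55
eef_pos: [505.7, 314.2, 148.8]
tcp_rot: [-0.707, -0.0, 0.0, 0.707]
ft_force: [1.0, 0.2, 0.7]
opening: 0.009
```

Emit:
step_arm([
  [0,0.03,0,0,0],
  [0,0.03,0,0,0],
  [0,0.02,0,0,0],
  [0,0,0,0,0],
  [0,0,0,0,0],
])

```text
time_s: 16.05
eef_pos: [506.2, 312.0, 68.8]
tcp_rot: [0.707, 0.0, -0.0, -0.707]
ft_force: [0.2, 0.5, 0.4]
opening: 0.007
```

```bash
python3 - <<'E'
from h import *
a=get_image("side");s=bot.observe();print(s["eef_pos"].round(1),s["time_s"])
x0,y0,k=160,250,7
c=cv2.resize(a[y0:y0+85,x0:x0+85],None,fx=k,fy=k,interpolation=0)
pts=[((proj("side",[s["eef_pos"][0]+dx,s["eef_pos"][1]+dy,s["eef_pos"][2]+1.6])-[x0,y0]+.5)*k).astype(int) for dx,dy in((-10,-10),(10,-10),(10,10),(-10,10))]
cv2.polylines(c,[np.array(pts)],True,(255,0,255),1)
cv2.imwrite("pics/c9.png",c)
E
```

```text
[506.8 312.2  69.5] 16.1
```

View pics/c9.png

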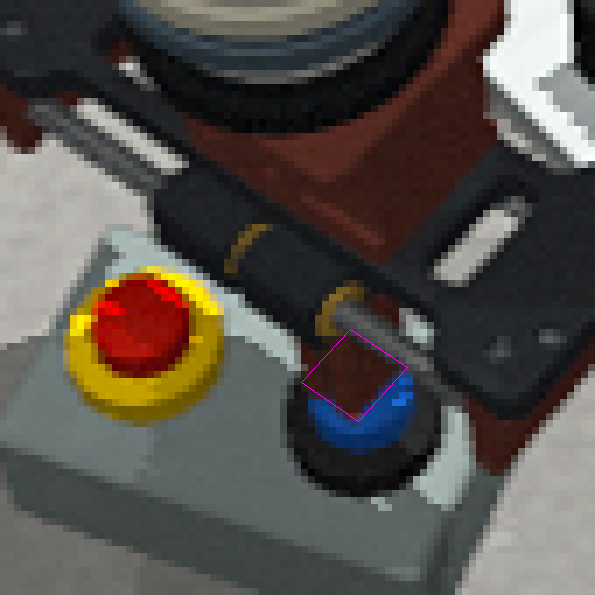

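The tips are just above the larger blue button, with the tip outline on it and the red button well clear. Pressing down in small steps.

Emit:
step_arm([
  [0,0.003,0,0,0],
  [0,0.002,0,0,0],
  [0,0.002,0,0,0],
  [0,0,0,0,0],
])

```text
time_s: 16.5
eef_pos: [507.0, 312.1, 62.3]
tcp_rot: [-0.707, -0.001, -0.001, 0.707]
ft_force: [-0.6, 1.6, 3.7]
opening: 0.006
```

Emit:
step_arm([
  [0,0.001,0,0,0],
  [0,0.001,0,0,0],
  [0,0.001,0,0,0],
  [0,0,0,0,0],
])

```text
time_s: 16.9
eef_pos: [507.0, 312.1, 59.4]
tcp_rot: [-0.707, -0.001, -0.0, 0.707]
ft_force: [1.4, 0.2, 7.8]
opening: 0.003
```

Emit:
step_arm([
  [0,0.001,0,0,0],
  [0,0.001,0,0,0],
  [0,0,0,0,0],
])

```text
time_s: 17.2
eef_pos: [507.1, 312.2, 59.0]
tcp_rot: [-0.707, -0.001, -0.001, 0.707]
ft_force: [-3.2, -2.9, 22.7]
opening: 0.005
```

The button is bottomed: the force rose from about 4 N through 8 N to a hard stop at 23 N. Releasing and moving clear.

Emit:
step_arm([
  [0,-0.003,0,0,0],
  [0,-0.006,0,0,0],
  [0,-0.02,0,0,0],
  [0,-0.03,0,0,0],
  [0,-0.04,0,0,0],
  [0,-0.03,-0.03,0,0],
  [-0.01,0,-0.04,0,0],
  [-0.01,0,-0.04,0,0],
  [-0.01,0,-0.04,0,0],
  [-0.01,0,-0.04,0,0],
])

```text
time_s: 18.2
eef_pos: [464.4, 120.2, 185.1]
tcp_rot: [0.707, -0.001, -0.001, -0.707]
ft_force: [0.9, 0.1, 0.1]
opening: 0.008
```

Emit:
step_arm([
  [-0.01,0,-0.04,0,0],
  [-0.01,0,-0.04,0,0],
  [-0.01,0,-0.04,0,0],
  [-0.01,0,-0.04,0,0],
  [0,0,-0.04,0,0],
  [0,0,-0.04,0,0],
  [0,0,0,0,0],
  [0,0,0,0,0],
  [0,0,0,0,0],
])

```text
time_s: 19.1
eef_pos: [425.5, -117.3, 185.2]
tcp_rot: [-0.707, 0.0, 0.001, 0.707]
ft_force: [0.3, 0.2, 0.2]
opening: 0.003
```

```bash
python3 - <<'E'
from h import *
a=get_image("side");s=bot.observe();print(s["eef_pos"].round(1),s["time_s"],s["ft_force"].round(1))
cv2.imwrite("pics/s9.png",a);b=cv2.imread("pics/side0.png")
B=((100,120,50),(125,255,255));Rd=((0,150,80),(6,255,255));cb=(155,280,240,345)
for n,C in(("blue",B),("red",Rd)):
    for im in(b,a):
        c,k=max(blobs(im,*C,cb),key=lambda t:t[1]);print(n,c.round(1),k)
E
```

```text
[ 425.8 -117.1  185.3] 19.15 [-0.1 -0.4  0.2]
blue [211.2 306.3] 195
blue [211.1 306.4] 194
red [179.7 295.9] 138
red [179.8 295.9] 139
```

View pics/s9.png

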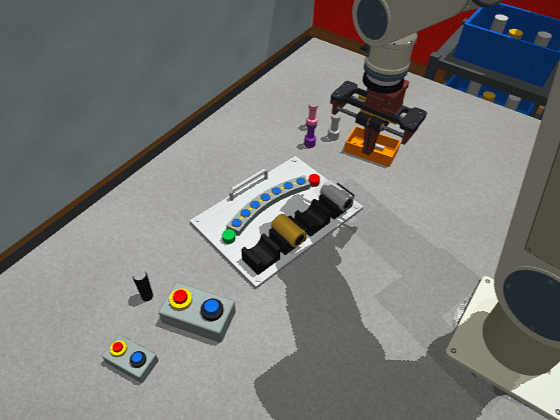

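The scene is unchanged: the blue button at (211,306) and the red one at (180,296) are both up at their first positions, the bushes, pin and gauge are in place, and the arm is clear. Handing in.

```bash
python3 -c "
from rig import bot
print(bot.hand_in())"
```

```text
the job is handed in; nothing more can be done
None
```

The job is done and handed in at about 19 s. I traced the bowed line from the green disc over all seven sensors to the red disc. Then I pressed the blue acknowledge button on the larger box, let it come up and moved the arm clear.

- **Fingertip position disagreed with the stated value:** the side camera put the closed fingertips about 20 mm higher than the stated 19 mm tip reach implies. I checked this by gently touching the bare table beside the tray (7 N at the end of the move) before the trace. The tips turned out to be about 1.6 mm behind the TCP, so I traced at TCP z of about 38.6, which puts the tips at about 40 mm, 10 mm above the faces.
- **Trace:** the readings at the end of each leg stayed within about 2 mm of the planned line, with only sensor noise (about 1 N) on the wrist force.
- **Button press:** the button reached its hard stop at 23 N after roughly 6 mm of travel. I inferred this from force and position, as the joint itself is not reported.
- **Final picture:** both buttons on the box are within 0.1 px of their first positions. By eye the bushes, pin and gauge look unmoved. The arm is free, with wrist force near 0.

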